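# Lean the washed wooden board on the drying rest

### The arm

A 7-joint arm with a two-finger parallel gripper is mounted at the origin on a cart in front of the work surface, level with it; the furniture and walls round the work are solid. World frame = base frame: x ahead of the robot, y to its left, z up, the work surface at z = 0. Lengths are in m, angles in degrees, forces in N, time in s.
With the tool pointing down it reaches from about 0.425 to 0.875 m from the base axis. Payload 4.7 kg.
Tool frame: the origin (TCP) lies on the centre line of the jaws, within the pads' length; the fingertips stand 8 mm ahead of it and the grasp point (between the pads) lies 11 mm behind it; z points along the fingers, x is the direction in which the jaws open and shut, and the axes are right-handed (so a half turn about z gives the same grasp; the last joint's range is limited). The gripper opens to 87 mm and grips with 3 to 60 N. Pads are 19 mm wide; open, the fingers measure 117 mm over their backs; the gripper's body (75 mm by 190 mm) begins 51 mm behind the grasp point.
Start: joints at [-75.625, 18.392, -4.016, 83.108, 1.295, 78.541, -3.26], TCP at [0.153, 0.632, 0.231] pointing down, gripper open.
Joint ranges: [-163.93, 163.93], [-17.29, 119.83], [-79.2, 71.16], [3.27, 140.29], [-89.18, 269.18], [5.43, 117.66], [-154.24, 154.24]. Speed limits (degrees/s): [147.25, 147.25, 180, 180, 180, 180, 180].

### API

Orientations are given as [roll, pitch, yaw] about the fixed x, y, z axes, in that order (R = Rz(yaw) Ry(pitch) Rx(roll)).
In Python, from cell import telemetry, read_camera, get_calibration, sign_off gives the robot as it stands. The module is installed in compiled form; this text tells all that it offers.
- The arm moves only by the tool carry_out, never from a script. Its arguments are lists of equal length, an entry for each row: "translation": the shift along the tool's x, y, z in cm, a list of three; "turn": the turn about the tool's z in rad; "gripper": the opening, from 0 (shut) to 1 (fully open). In form: {"translation": [[dx, dy, dz], ...], "turn": [turn, ...], "gripper": [gripper, ...]}. A call has 1 to 5 rows; each row is the pose to reach, as a shift and turn from the pose commanded when the call began, along the tool's axes at that moment; what a row does not reach only later rows make up. A row lasts 1/8 s, in which the tool goes at most 62.5 mm and 10.7 degrees, less where a joint would pass 70% of its speed; a pose out of reach is approached as far as the arm can. A call with a gripper value outside its range is refused whole. The fingers move at their own pace and stop on an object; "squeeze" is the grip in N (left out, the last holds). Time passes only in rows, so rows that repeat a pose let the fingers close. It gives the time, the measured TCP pose, the force and the opening at its end, in the units of the state.
- telemetry.get_obs(): the state, without advancing time (a new reading comes with each control period).
- read_camera(name): name is "side" or "top" or "wrist"; returns the picture (420x560x3 uint8, red, green, blue); there is no depth.
- get_calibration(name): a dict with "fx", "fy", "cx", "cy" (pixels), "R" (3x3) and "t" (3): a world point X has camera coordinates R X + t. Camera axes: x right, y down, z forward; pixel columns grow to the right and rows downward; lengths in m; the calibration is good to about 2 mm. A picture is of the moment at which its call begins: read the wrist's pose just before it. get_calibration takes no time and is no camera call; for the wrist camera it gives the pose at the moment of the call.
- sign_off(): hands the job in, once; it reports no verdict.
The state is a dict: "time_s": time; "qpos": joint angles; "joint_velocities": joint speeds; "effort": joint torques, N m; "tool_pos": TCP position; "tool_rot": TCP orientation; "force": force on the tool from outside, world axes, zero at the start; "wrist_torque": the same for the moment, N m; "grip_width": finger opening in m.
Only numpy, scipy, OpenCV 4.12 (cv2) and the standard library are available. Lean on these libraries where they do the work, as an engineer would, in place of code of your own. Each camera call takes 0.05 s, during which the arm holds its last target.

### The job

The wooden paddle board would swell in the wet slot rack. Take it out and lean it on the white drying rest, handle up: its foot on the base, just behind and against the orange stop strip, its blade leaning back on the upright panel, centred and square to it. Let go of it, and leave the blue board standing in its slot.

Things in the scene. Friction and masses are not known exactly. Their poses are not given: they have to be found in the camera images.
- board_wood: Brown wooden paddle board, 0.22 kg, upright in one slot of the grey rack. 18 mm thick (x); blade 110 mm wide (y), 160 mm tall (z); above it a handle 34 mm wide (y), 80 mm long, ending 240 mm above the foot. Origin: middle of the foot (lower end); z runs from foot to handle. Both faces alike. Grip the handle across its 34 mm width, 205 mm from the foot, clear of the blade's shoulders.
- board_blue: Blue plastic paddle board of the same shape, size, origin and axes, upright in the other slot; it stays there.
- slot_rack: Grey rack, fixed, 140 (x) x 150 (y) mm, 38 mm high. Origin: centre of its underside. Two slots along y, centred at x = -35 and +35 mm, 22 mm wide, floor 8 mm above the origin, ribs up to 38 mm: a board must rise over 30 mm to come out. Either board may be in either slot.
- drying_rest: White rest, fixed, 130 (x) x 200 (y) mm. Origin: centre of its underside; x points from stop to panel (away from the robot, within 20 degrees). Base top at z = 8 mm. Orange stop strip along y: rear face at x = -20 mm, top z = 23 mm. Upright panel along y: front face at x = +40 mm, top z = 108 mm. With its foot at the stop the board leans 23 degrees from vertical; 10 mm behind, 18.
There are look-alikes about, which are no part of the job. Of the things that look like the board_wood, the largest one is meant.

How it is judged:
By the outcome, as a careful person would: the job done as asked, in the order asked, and still so for the second after the job is handed in, with the robot touching nothing.
It also fails if it takes over 35 s, if anything falls off the work surface, if the arm or the gripper's body presses on something with over 40 N, if the wrist force passes 120 N, or if a joint passes its speed limit or range.

## Working session

There is one attempt and no reset: what is moved stays moved. The work goes in short steps, Python scripts to look and compute and a tool call to move; the robot and the scene stay as the last step left them, time stands still between calls to the robot, and variables do not carry over. Pictures are saved under pics/ and viewed, and the job is handed in when it is done.

Besides the shell and the picture viewer there is one more tool, called after "Request:" by a JSON object that holds its "fn" and its "kwargs", one argument or row to a line. carry_out: Moves the arm, as the interface text tells. Its arguments: {"type":"object","properties":{"translation":{"type":"array","items":{"type":"array","items":{"type":"number"}}},"turn":{"type":"array","items":{"type":"number"}},"gripper":{"type":"array","items":{"type":"number"}},"squeeze":{"type":"number"}},"required":["translation","turn","gripper"]}

```bash
mkdir -p pics; ls; python3 - <<'E'
from cell import telemetry, read_camera, get_calibration
import cv2
o=telemetry.get_obs();print(o)
for n in("side","top","wrist"):
    c=get_calibration(n);print(n,c)
    cv2.imwrite(f"pics/{n}0.png",read_camera(n)[:,:,::-1])
E
```

```text
pics
{'time_s': 0.0, 'qpos': array([-75.62545314,  18.43823749,  -4.01535414,  83.17310822,
         1.29541459,  78.54119584,  -3.26082309]), 'joint_velocities': array([ 0.0420455 ,  0.01351132,  0.05102539,  0.001302  ,  0.00270722,
       -0.04087054,  0.04195591]), 'effort': array([ 2.49964833e-04, -4.91278660e+01, -4.03638314e-01, -3.12526023e+01,
       -6.38427841e-02,  4.36007779e-02,  1.70398771e-04]), 'tool_pos': array([0.15240436, 0.63133845, 0.22948651]), 'tool_rot': array([1.79993833e+02, 1.07277906e-01, 7.64342486e+01]), 'force': array([-0.42175132,  0.06944377, -0.4920871 ]), 'wrist_torque': array([-0.0081948 , -0.02056768,  0.0346666 ]), 'grip_width': 0.08707467488349674}
side {'fx': 435.32273274172167, 'fy': 435.32273274172167, 'cx': 281.888945971667, 'cy': 199.8680113957231, 'R': array([[-0.82353945, -0.56724191, -0.0044036 ],
       [-0.34842541,  0.51195033, -0.78517934],
       [ 0.44764105, -0.64509184, -0.61925279]]), 't': array([0.44604835, 0.24760125, 0.61208263])}
top {'fx': 501.32642531096263, 'fy': 501.32642531096263, 'cx': 279.55040355504457, 'cy': 204.23913274766895, 'R': array([[-1.00278618e-03, -9.99992153e-01,  3.83253881e-03],
       [-9.92537816e-01,  5.27982625e-04, -1.21936071e-01],
       [ 1.21933091e-01, -3.92621551e-03, -9.92530557e-01]]), 't': array([-0.06294556,  0.57461739,  0.82555174])}
wrist {'fx': 302.334319281612, 'fy': 302.334319281612, 'cx': 276.57791664578775, 'cy': 209.93288945007208, 'R': array([[ 2.35047539e-01,  9.71983558e-01, -7.85764605e-04],
       [ 9.39436509e-01, -2.26969332e-01,  2.56795575e-01],
       [ 2.49422732e-01, -6.10973437e-02, -9.66465424e-01]]), 't': array([-0.6484183 , -0.03155216,  0.38804792])}
```

View pics/side0.png

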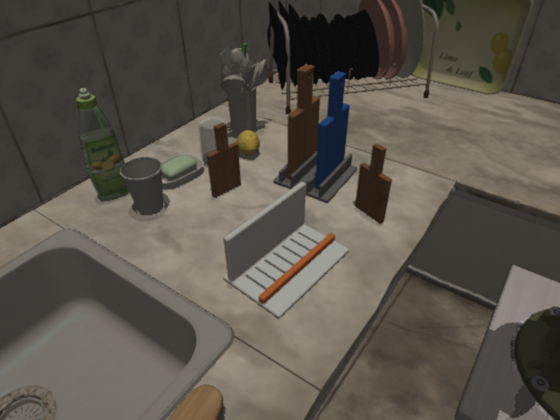

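View pics/top0.png

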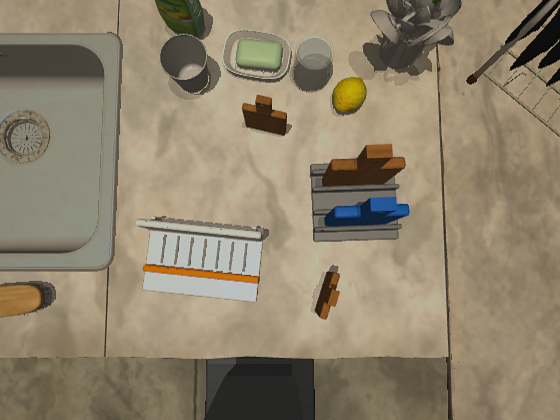

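View pics/wrist0.png

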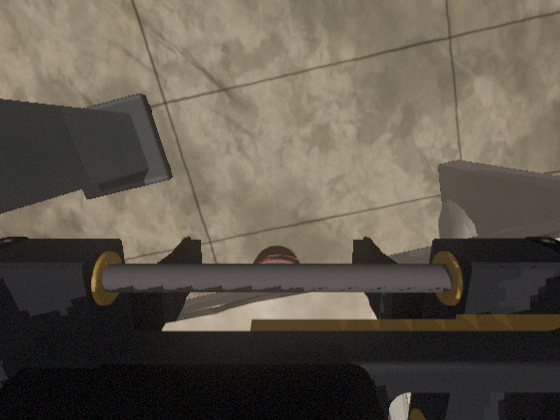

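```bash
cat > h.py <<'E'
import numpy as np,cv2
from cell import get_calibration
def proj(n,X,c=None):
    c=c or get_calibration(n); p=np.atleast_2d(X)@c["R"].T+c["t"]
    return np.c_[c["fx"]*p[:,0]/p[:,2]+c["cx"],c["fy"]*p[:,1]/p[:,2]+c["cy"]]
def cast(n,uv,z,c=None):
    c=c or get_calibration(n); uv=np.atleast_2d(uv).astype(float)
    d=np.c_[(uv[:,0]-c["cx"])/c["fx"],(uv[:,1]-c["cy"])/c["fy"],np.ones(len(uv))]@c["R"]
    o=-c["R"].T@c["t"]; return o+d*((z-o[2])/d[:,2])[:,None]
E
python3 - <<'E'
import cv2,numpy as np
t=cv2.imread('pics/top0.png');s=cv2.imread('pics/side0.png')
a=cv2.resize(t[130:250,295:425],None,fx=4,fy=4,interpolation=cv2.INTER_CUBIC);cv2.imwrite('pics/c1.png',a)
cv2.imwrite('pics/c2.png',cv2.resize(t[205:310,130:275],None,fx=5,fy=5,interpolation=cv2.INTER_CUBIC))
cv2.imwrite('pics/c3.png',cv2.resize(s[60:200,265:395],None,fx=4,fy=4,interpolation=cv2.INTER_CUBIC))
from h import *
hsv=cv2.cvtColor(t,cv2.COLOR_BGR2HSV)
for name,lo,hi,roi in (("orange",(5,180,120),(15,255,255),(255,310,130,275)),("wood",(5,100,60),(18,255,255),(135,200,310,420)),("blue",(105,150,60),(125,255,255),(190,235,310,420))):
    m=cv2.inRange(hsv,lo,hi);k=np.zeros_like(m);k[roi[0]:roi[1],roi[2]:roi[3]]=m[roi[0]:roi[1],roi[2]:roi[3]]
    cs=max(cv2.findContours(k,0,2)[0],key=cv2.contourArea);r=cv2.minAreaRect(cs);print(name,cv2.contourArea(cs),r,cv2.boxPoints(r).round(1).tolist())
E
```

```text
orange 58.5 ((200.09530639648438, 273.118408203125), (115.059326171875, 6.07272481918335), 6.170175075531006) [[142.60000610351562, 270.0], [143.1999969482422, 263.8999938964844], [257.6000061035156, 276.29998779296875], [257.0, 282.29998779296875]]
wood 537.5 ((385.0, 157.5), (27.0, 38.0), 90.0) [[366.0, 144.0], [404.0, 144.0], [404.0, 171.0], [366.0, 171.0]]
blue 506.0 ((389.0, 206.5), (19.0, 38.0), 90.0) [[370.0, 197.0], [408.0, 197.0], [408.0, 216.0], [370.0, 216.0]]
```

View pics/c1.png

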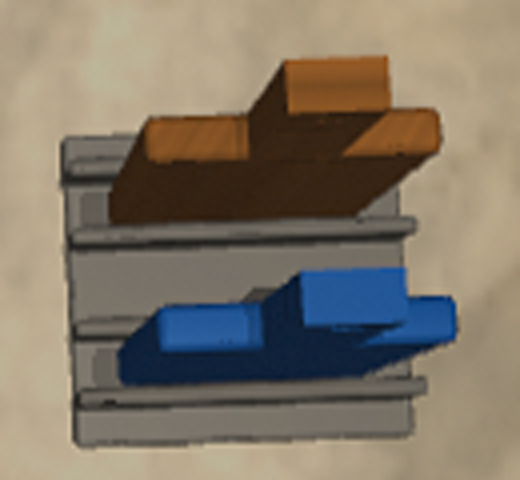

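View pics/c2.png

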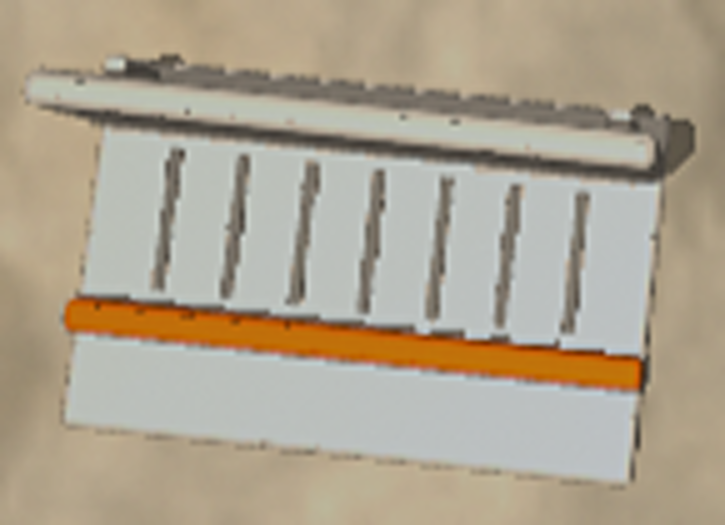

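View pics/c3.png

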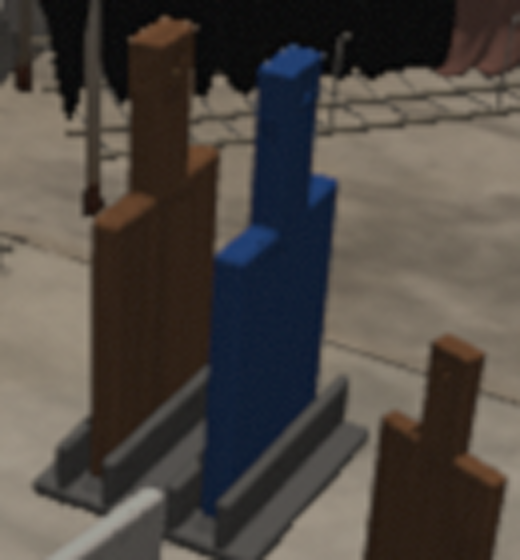

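```bash
python3 - <<'E'
from h import *
np.set_printoptions(precision=4,suppress=True)
def c1(p): return np.array(p)/4.+[295-.375,130-.375]
def c2(p): return np.array(p)/5.+[130-.4,205-.4]
def c3(p): return np.array(p)/4.+[265-.375,60-.375]
w=cast("top",c1([(285,60),(388,57),(388,108),(287,113)]),.248);print("wood",w,w.mean(0))
b=cast("top",c1([(300,272),(405,269),(405,322),(301,326)]),.248);print("blue",b.mean(0))
w=cast("side",c3([(131,38),(160,50),(195,28),(165,17)]),.248);print("wood side",w,w.mean(0))
r=cast("top",c1([(62,138),(78,445),(412,435)]),.008);print("rack",r,(r[0]+r[2])/2)
s=cast("top",c2([(75,298),(642,357)]),.023);f=cast("top",c2([(65,425),(630,485)]),.008);p=cast("top",c2([(28,103),(652,168)]),.108)
for n,a in(("stop",s),("front",f),("panel",p)):
  d=a[1]-a[0];print(n,a,np.hypot(*d[:2]),np.degrees(np.arctan2(-d[0],-d[1]))*-1,a.mean(0))
yaw=np.mean([np.arctan2((a[0]-a[1])[1],(a[0]-a[1])[0]) for a in(s,f,p)])-np.pi/2
ex=np.array([np.cos(yaw),np.sin(yaw)]);print("yaw",np.degrees(yaw))
for a,k in((s,-.02),(f,-.065),(p,.04)): print("origin est",a.mean(0)[:2]-k*ex)
E
```

```text
wood [[ 0.627  -0.1757  0.248 ]
 [ 0.628  -0.2095  0.248 ]
 [ 0.611  -0.209   0.248 ]
 [ 0.6094 -0.1759  0.248 ]] [ 0.6189 -0.1925  0.248 ]
blue [ 0.5488 -0.1958  0.248 ]
wood side [[ 0.626  -0.178   0.248 ]
 [ 0.6062 -0.1731  0.248 ]
 [ 0.6067 -0.2065  0.248 ]
 [ 0.6268 -0.2106  0.248 ]] [ 0.6164 -0.192   0.248 ]
rack [[ 0.6502 -0.1183  0.008 ]
 [ 0.513  -0.1242  0.008 ]
 [ 0.5173 -0.2711  0.008 ]] [ 0.5838 -0.1947  0.008 ]
stop [[ 0.4726  0.1681  0.023 ]
 [ 0.4524 -0.0264  0.023 ]] 0.19556695977056077 -5.941801684610153 [0.4625 0.0708 0.023 ]
front [[ 0.4289  0.1741  0.008 ]
 [ 0.4082 -0.0219  0.008 ]] 0.197083192862532 -6.035759332780565 [0.4186 0.0761 0.008 ]
panel [[ 0.5328  0.1623  0.108 ]
 [ 0.5124 -0.0326  0.108 ]] 0.1959580973963667 -5.985655482423338 [0.5226 0.0649 0.108 ]
yaw -5.987738833271342
origin est [0.4824 0.0687]
origin est [0.4832 0.0693]
origin est [0.4828 0.069 ]
```

```bash
cat >> h.py <<'E'
def plan(*wps):
    from cell import telemetry
    o=telemetry.get_obs();p=o["tool_pos"];y=np.radians(o["tool_rot"][2])
    print("t",round(o["time_s"],2),"tcp",p.round(4),"rot",o["tool_rot"].round(2),"F",o["force"].round(1),"w",round(o["grip_width"],4))
    X=np.array([[np.cos(y),np.sin(y),0],[np.sin(y),-np.cos(y),0],[0,0,-1]])
    for w in wps:
        d=(np.array(w[:3])-p); t=(y-np.radians(w[3])+np.pi)%(2*np.pi)-np.pi
        print("  ->",w,"cm",(X@d*100).round(2),"turn",round(t,4))
E
python3 -c "
from h import *
plan((.40,.38,.30,80),(.618,-.192,.30,92))"
```

```text
t 0.15 tcp [0.1524 0.6315 0.2297] rot [1.7999e+02 8.0000e-02 7.6440e+01] F [ 0.3 -0.  -0.2] w 0.087
  -> (0.4, 0.38, 0.3, 80) cm [-18.64  29.97  -7.03] turn -0.0622
  -> (0.618, -0.192, 0.3, 92) cm [-69.13  64.57  -7.03] turn -0.2716
```

Request:
{"fn": "carry_out", "kwargs": {
  "translation": [
    [-3,5,-3],
    [-18.6,30,-7],
    [-18.6,30,-7],
    [-18.6,30,-7],
    [-18.6,30,-7]
  ],
  "turn": [0,-0.06,-0.06,-0.06,-0.06],
  "gripper": [1,1,1,1,1]
}}

```text
time_s: 0.78
tool_pos: [0.3667, 0.4145, 0.2938]
tool_rot: [-180.0, -0.0, 79.9]
force: [1.1, 0.4, -0.1]
grip_width: 0.0869
```

```bash
python3 -c "
from h import *
plan((.40,.38,.30,80),(.618,-.192,.30,92))"
```

```text
t 0.78 tcp [0.3667 0.4145 0.2938] rot [-1.800e+02 -1.000e-02  7.987e+01] F [ 1.1  0.4 -0.1] w 0.0869
  -> (0.4, 0.38, 0.3, 80) cm [-2.81  3.88 -0.62] turn -0.0022
  -> (0.618, -0.192, 0.3, 92) cm [-55.29  35.4   -0.62] turn -0.2116
```

Request:
{"fn": "carry_out", "kwargs": {
  "translation": [
    [-55.3,35.4,-0.6],
    [-55.3,35.4,-0.6],
    [-55.3,35.4,-0.6],
    [-55.3,35.4,-0.6],
    [-55.3,35.4,-0.6]
  ],
  "turn": [-0.21,-0.21,-0.21,-0.21,-0.21],
  "gripper": [1,1,1,1,1]
}}

```text
time_s: 1.4
tool_pos: [0.4845, 0.1282, 0.2965]
tool_rot: [180.0, -0.0, 91.9]
force: [1.3, 0.7, 0.4]
grip_width: 0.0871
```

```bash
python3 -c "
from h import *
plan((.618,-.192,.30,92))"
```

```text
t 1.4 tcp [0.4845 0.1282 0.2965] rot [ 1.7998e+02 -3.0000e-02  9.1910e+01] F [1.3 0.7 0.4] w 0.0871
  -> (0.618, -0.192, 0.3, 92) cm [-32.45  12.27  -0.35] turn -0.0015
```

Request:
{"fn": "carry_out", "kwargs": {
  "translation": [
    [-32.4,12.3,-0.4],
    [-32.4,12.3,-0.4],
    [-32.4,12.3,-0.4],
    [-32.4,12.3,-0.4],
    [-32.4,12.3,-0.4]
  ],
  "turn": [0,0,0,0,0],
  "gripper": [1,1,1,1,1]
}}

```text
time_s: 2.02
tool_pos: [0.6053, -0.1596, 0.3001]
tool_rot: [180.0, -0.0, 92.0]
force: [-0.0, 0.7, 0.4]
grip_width: 0.0871
```

Request:
{"fn": "carry_out", "kwargs": {
  "translation": [
    [-2.5,1,0],
    [-2.5,1,0]
  ],
  "turn": [0,0],
  "gripper": [1,1]
}}

```text
time_s: 2.28
tool_pos: [0.6151, -0.1858, 0.2992]
tool_rot: [-179.9, 0.1, 91.6]
force: [-0.6, -0.2, 0.4]
grip_width: 0.0869
```

```bash
python3 -c "
from h import *
from cell import read_camera
plan((.618,-.192,.30,92),(.618,-.192,.202,92))
for n in ('wrist','top'): cv2.imwrite(f'pics/{n}1.png',read_camera(n)[:,:,::-1])"
```

```text
t 2.27 tcp [ 0.6151 -0.1858  0.2992] rot [-1.799e+02  1.000e-01  9.163e+01] F [-0.6 -0.2  0.4] w 0.0869
  -> (0.618, -0.192, 0.3, 92) cm [-0.63  0.27 -0.08] turn -0.0064
  -> (0.618, -0.192, 0.202, 92) cm [-0.63  0.27  9.72] turn -0.0064
```

View pics/wrist1.png

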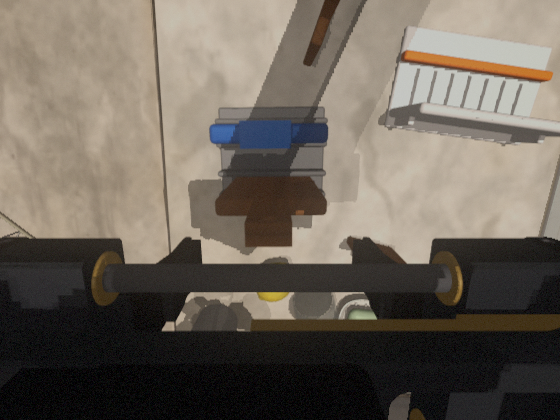

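View pics/top1.png

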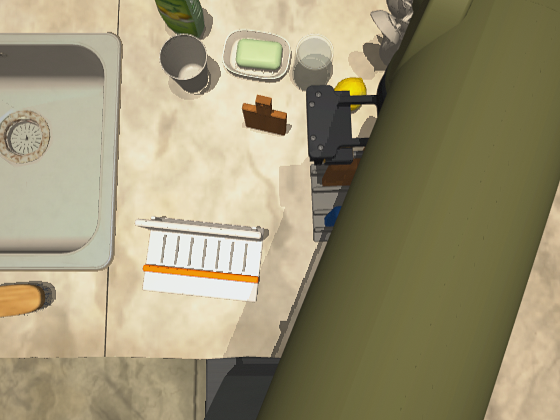

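```bash
python3 -c "
from h import *
from cell import read_camera
im=cv2.imread('pics/wrist1.png');cv2.imwrite('pics/c4.png',cv2.resize(im[165:265,200:345],None,fx=5,fy=5,interpolation=cv2.INTER_CUBIC))
print(cast('wrist',[(246,221),(292,221),(292,246),(246,246)],.248))"
```

```text
[[ 0.60941519 -0.20491826  0.248     ]
 [ 0.60835668 -0.17240747  0.248     ]
 [ 0.62722568 -0.17153762  0.248     ]
 [ 0.62830349 -0.20478366  0.248     ]]
```

View pics/c4.png

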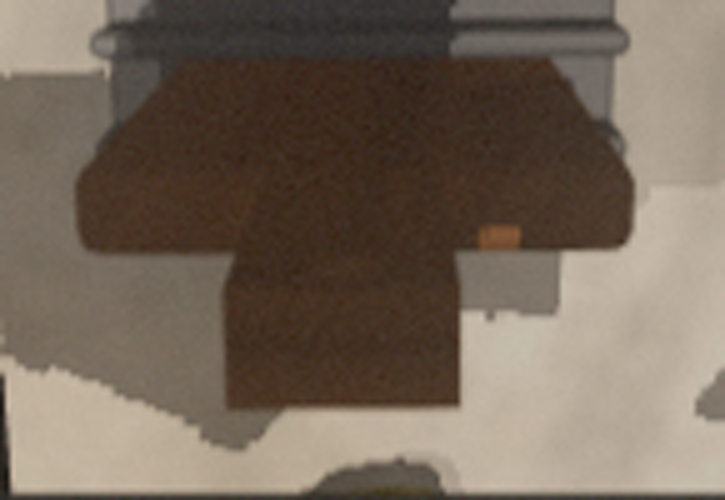

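```bash
python3 -c "
from h import *
plan((.618,-.191,.30,92),(.618,-.191,.202,92))"
```

```text
t 2.38 tcp [ 0.6154 -0.182   0.2995] rot [-1.7994e+02 -6.0000e-02  9.1920e+01] F [ 0.   0.6 -0.6] w 0.0868
  -> (0.618, -0.191, 0.3, 92) cm [-0.91  0.23 -0.05] turn -0.0013
  -> (0.618, -0.191, 0.202, 92) cm [-0.91  0.23  9.75] turn -0.0013
```

Request:
{"fn": "carry_out", "kwargs": {
  "translation": [
    [-0.8,0.2,0],
    [-0.8,0.2,4.5],
    [-0.8,0.2,7.5],
    [-0.8,0.2,9.7],
    [-0.8,0.2,9.7]
  ],
  "turn": [0,0,0,0,0],
  "gripper": [1,1,1,1,1],
  "squeeze": 25
}}

```text
time_s: 3.0
tool_pos: [0.6169, -0.1893, 0.2015]
tool_rot: [-179.8, -0.1, 92.0]
force: [0.7, -0.5, 1.6]
grip_width: 0.0871
```

```bash
python3 -c "
from h import *
plan((.618,-.190,.202,92))
from cell import read_camera
for n in ('side',): cv2.imwrite(f'pics/{n}2.png',read_camera(n)[:,:,::-1])"
```

```text
t 3.0 tcp [ 0.6169 -0.1893  0.2015] rot [-1.7983e+02 -8.0000e-02  9.1990e+01] F [ 0.7 -0.5  1.6] w 0.0871
  -> (0.618, -0.19, 0.202, 92) cm [-0.08  0.11 -0.05] turn -0.0001
```

View pics/side2.png

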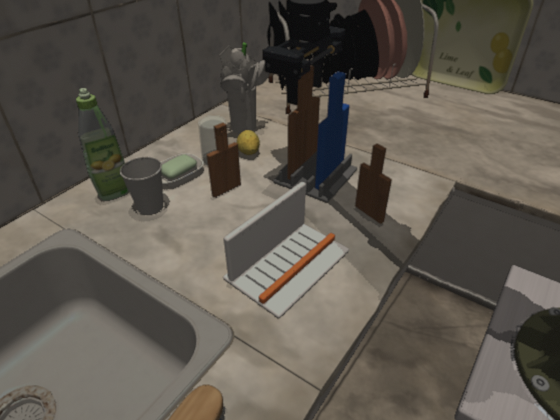

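Request:
{"fn": "carry_out", "kwargs": {
  "translation": [
    [0,0.1,0],
    [0,0.1,0],
    [0,0.1,0],
    [0,0.1,0],
    [0,0.1,0]
  ],
  "turn": [0,0,0,0,0],
  "gripper": [0.2,0.2,0.2,0.2,0.2],
  "squeeze": 25
}}

```text
time_s: 3.68
tool_pos: [0.6188, -0.1907, 0.2031]
tool_rot: [180.0, -0.0, 91.9]
force: [0.3, -0.1, -0.7]
grip_width: 0.0449
```

Request:
{"fn": "carry_out", "kwargs": {
  "translation": [
    [0,0,0],
    [0,0,0],
    [0,0,-0.5],
    [0,0,-1.5],
    [0,0,-1.5]
  ],
  "turn": [0,0,0,0,0],
  "gripper": [0.2,0.2,0.2,0.2,0.2]
}}

```text
time_s: 4.3
tool_pos: [0.6195, -0.191, 0.2195]
tool_rot: [179.9, 0.0, 91.9]
force: [0.1, -0.7, -2.3]
grip_width: 0.0338
```

Request:
{"fn": "carry_out", "kwargs": {
  "translation": [
    [0,0,-3],
    [0,0,-7],
    [0,0,-11],
    [0,0,-11]
  ],
  "turn": [0,0,0,0],
  "gripper": [0.2,0.2,0.2,0.2]
}}

```text
time_s: 4.8
tool_pos: [0.6202, -0.1917, 0.332]
tool_rot: [179.6, 0.1, 91.9]
force: [-0.2, -0.4, -1.8]
grip_width: 0.0339
```

```bash
python3 -c "
from h import *
plan((.618,.069,.33,84),(.48,.069,.33,84))
from cell import read_camera
for n in ('side',): cv2.imwrite(f'pics/{n}3.png',read_camera(n)[:,:,::-1])"
```

```text
t 4.8 tcp [ 0.6202 -0.1917  0.332 ] rot [1.7962e+02 1.1000e-01 9.1890e+01] F [-0.2 -0.4 -1.8] w 0.0339
  -> (0.618, 0.069, 0.33, 84) cm [26.06  0.64  0.2 ] turn 0.1378
  -> (0.48, 0.069, 0.33, 84) cm [ 26.52 -13.15   0.2 ] turn 0.1378
```

View pics/side3.png

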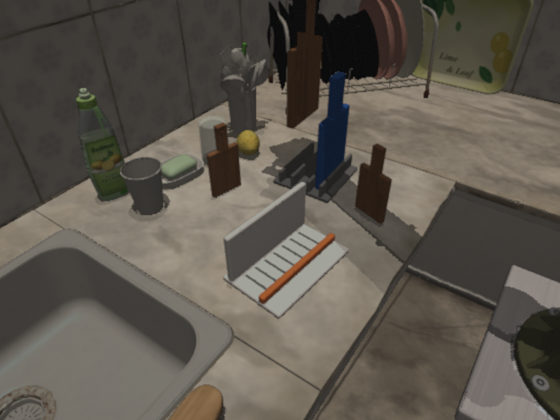

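Request:
{"fn": "carry_out", "kwargs": {
  "translation": [
    [5,0,0.2],
    [11,0.3,0.2],
    [17,0.6,0.2],
    [23,-4,0.2],
    [26.5,-9,0.2]
  ],
  "turn": [0,0.05,0.1,0.138,0.138],
  "gripper": [0.2,0.2,0.2,0.2,0.2]
}}

```text
time_s: 5.48
tool_pos: [0.5272, 0.0677, 0.3235]
tool_rot: [-179.8, 0.1, 84.2]
force: [-0.3, 1.2, -1.6]
grip_width: 0.0341
```

```bash
python3 -c "
from h import *
plan((.483,.069,.33,84))"
```

```text
t 5.47 tcp [0.5272 0.0677 0.3235] rot [-1.7982e+02  1.2000e-01  8.4150e+01] F [-0.3  1.2 -1.6] w 0.0341
  -> (0.483, 0.069, 0.33, 84) cm [-0.32 -4.41 -0.65] turn 0.0027
```

Request:
{"fn": "carry_out", "kwargs": {
  "translation": [
    [-0.2,-3,0],
    [-0.3,-4.4,0],
    [-0.3,-4.4,0],
    [-0.3,-4.4,0]
  ],
  "turn": [0,0,0,0],
  "gripper": [0.2,0.2,0.2,0.2]
}}

```text
time_s: 5.98
tool_pos: [0.4858, 0.0655, 0.3258]
tool_rot: [180.0, 0.0, 83.9]
force: [1.4, 1.3, -1.7]
grip_width: 0.0337
```

```bash
python3 -c "
from h import *
plan((.483,.069,.25,84))
from cell import read_camera
for n in ('side','top'): cv2.imwrite(f'pics/{n}4.png',read_camera(n)[:,:,::-1])"
```

```text
t 5.97 tcp [0.4858 0.0655 0.3258] rot [1.7998e+02 2.0000e-02 8.3900e+01] F [ 1.4  1.3 -1.7] w 0.0337
  -> (0.483, 0.069, 0.25, 84) cm [ 0.32 -0.32  7.58] turn -0.0018
```

View pics/side4.png

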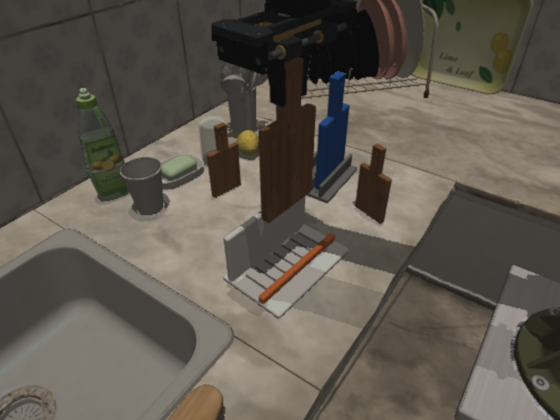

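View pics/top4.png

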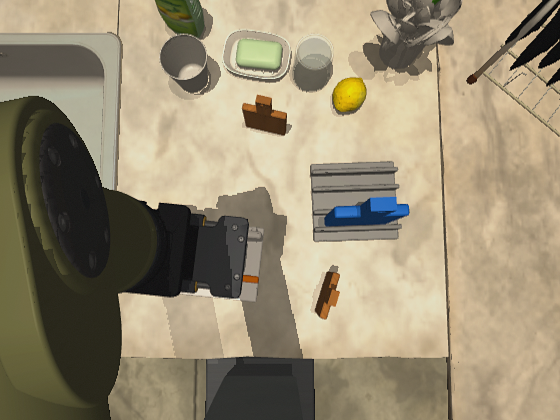

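```bash
cat >> h.py <<'E'
def board(tcp,yaw):  # front foot corners, upright, yaw of board
    y=np.radians(yaw);ex=np.array([np.cos(y),np.sin(y),0]);ey=np.array([-np.sin(y),np.cos(y),0])
    f=np.array(tcp)-[0,0,.194]
    return np.array([f-.009*ex+.055*ey,f-.009*ex-.055*ey,f+.009*ex+.055*ey,f-.009*ex+.055*ey+[0,0,.16],f-.009*ex-.055*ey+[0,0,.16]])
E
python3 -c "
from h import *
print(proj('side',board((.4858,.0655,.3258),-6)).round(1))
s=cv2.imread('pics/side4.png');cv2.imwrite('pics/c5.png',cv2.resize(s[85:230,235:345],None,fx=4,fy=4,interpolation=cv2.INTER_CUBIC))"
```

```text
[[268.4 224.6]
 [312.  191.6]
 [259.8 219.6]
 [265.5 132.8]
 [316.3 104.1]]
```

View pics/c5.png

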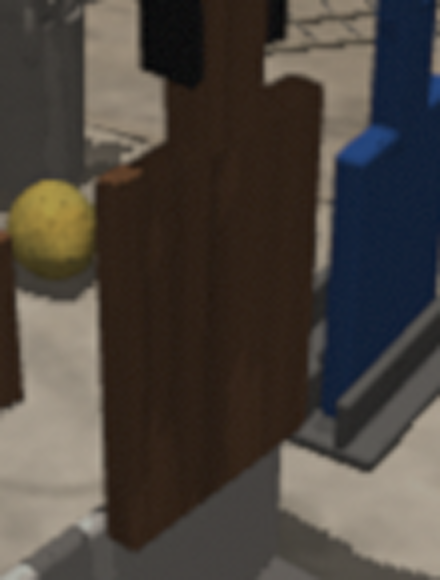

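```bash
python3 -c "
from h import *
plan((.482,.0692,.21,84))"
```

```text
t 6.08 tcp [0.4858 0.0656 0.3258] rot [-1.80e+02  5.00e-02  8.39e+01] F [ 0.2  0.9 -2.1] w 0.0339
  -> (0.482, 0.0692, 0.21, 84) cm [ 0.32 -0.42 11.58] turn -0.0018
```

Request:
{"fn": "carry_out", "kwargs": {
  "translation": [
    [0.3,-0.4,0],
    [0.3,-0.4,3],
    [0.3,-0.4,6.5],
    [0.3,-0.4,9.5],
    [0.3,-0.4,11]
  ],
  "turn": [0,0,0,0,0],
  "gripper": [0.2,0.2,0.2,0.2,0.2]
}}

```text
time_s: 6.7
tool_pos: [0.4805, 0.0696, 0.2144]
tool_rot: [-179.9, 0.1, 84.0]
force: [-0.0, 0.2, -2.2]
grip_width: 0.0339
```

Request:
{"fn": "carry_out", "kwargs": {
  "translation": [
    [0,0,0],
    [0,0,0]
  ],
  "turn": [0,0],
  "gripper": [0.2,0.2]
}}

```text
time_s: 6.95
tool_pos: [0.4822, 0.0698, 0.2173]
tool_rot: [179.9, -0.0, 84.0]
force: [0.9, -0.2, -1.2]
grip_width: 0.0338
```

```bash
python3 -c "
from h import *
from cell import telemetry,read_camera
plan((.476,.0692,.205,84))
o=telemetry.get_obs()
print(proj('side',board(o['tool_pos'],-6)).round(1))
s=read_camera('side')[:,:,::-1];cv2.imwrite('pics/side5.png',s);cv2.imwrite('pics/c6.png',cv2.resize(s[120:320,210:360],None,fx=3,fy=3,interpolation=cv2.INTER_CUBIC))"
```

```text
t 6.95 tcp [0.4822 0.0698 0.2173] rot [ 1.7989e+02 -5.0000e-02  8.3990e+01] F [ 0.9 -0.2 -1.2] w 0.0338
  -> (0.476, 0.0692, 0.205, 84) cm [-0.13 -0.61  1.23] turn -0.0002
[[270.2 275.3]
 [310.2 240.6]
 [262.3 270.1]
 [267.8 200.5]
 [313.8 168. ]]
```

View pics/c6.png

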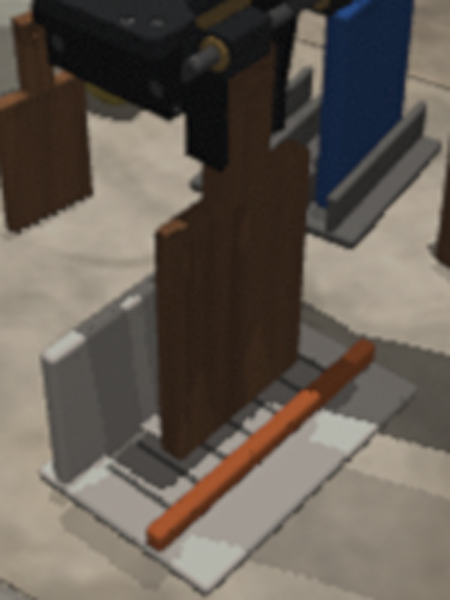

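Request:
{"fn": "carry_out", "kwargs": {
  "translation": [
    [-0.05,0,0.8],
    [-0.05,0,1.5],
    [-0.05,-0.4,1.5],
    [-0.1,-0.7,1.5],
    [-0.1,-0.7,1.5]
  ],
  "turn": [0,0,0,0,0],
  "gripper": [0.2,0.2,0.2,0.2,0.2]
}}

```text
time_s: 7.62
tool_pos: [0.4755, 0.0697, 0.2022]
tool_rot: [179.8, -0.1, 84.0]
force: [2.1, 0.8, 6.4]
grip_width: 0.0339
```

```bash
python3 -c "
from h import *
from cell import telemetry,read_camera
plan((.472,.0702,.198,84))
o=telemetry.get_obs()
print(proj('side',board(o['tool_pos'],-6)).round(1))
s=read_camera('side')[:,:,::-1];cv2.imwrite('pics/side6.png',s);cv2.imwrite('pics/c7.png',cv2.resize(s[180:320,210:360],None,fx=4,fy=4,interpolation=cv2.INTER_CUBIC))"
```

```text
t 7.62 tcp [0.4755 0.0697 0.2022] rot [ 1.798e+02 -9.000e-02  8.402e+01] F [2.1 0.8 6.4] w 0.0339
  -> (0.472, 0.0702, 0.198, 84) cm [ 0.01 -0.35  0.42] turn 0.0004
[[273.6 282.9]
 [313.  248. ]
 [265.7 277.7]
 [271.8 210.2]
 [317.  177.1]]
```

View pics/c7.png

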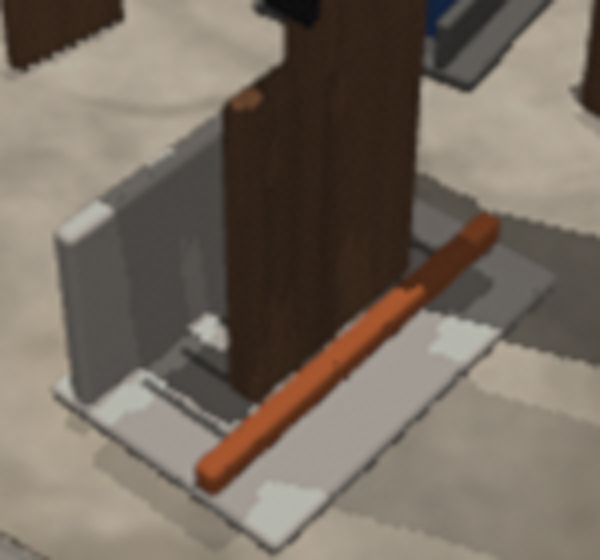

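Request:
{"fn": "carry_out", "kwargs": {
  "translation": [
    [0,0,-0.2],
    [0,-0.2,-0.2],
    [0,-0.4,-0.2],
    [0,-0.4,-0.2]
  ],
  "turn": [0,0,0,0],
  "gripper": [0.2,0.2,0.2,0.2]
}}

```text
time_s: 8.18
tool_pos: [0.4697, 0.0697, 0.2026]
tool_rot: [-179.9, 0.0, 84.0]
force: [-0.2, -0.3, -2.9]
grip_width: 0.0337
```

```bash
python3 -c "
from h import *
from cell import telemetry,read_camera
o=telemetry.get_obs();print(o['wrist_torque'])
s=read_camera('side')[:,:,::-1];cv2.imwrite('pics/side7.png',s);cv2.imwrite('pics/c8.png',cv2.resize(s[180:320,210:360],None,fx=4,fy=4,interpolation=cv2.INTER_CUBIC))
plan((.472,.0702,.198,84))"
```

```text
[-0.0862058  -0.12643924 -0.02520848]
t 8.22 tcp [0.4698 0.0697 0.2027] rot [-1.7994e+02  2.0000e-02  8.4000e+01] F [ 0.  -0.3 -1.7] w 0.0338
  -> (0.472, 0.0702, 0.198, 84) cm [0.07 0.22 0.47] turn -0.0
```

View pics/c8.png

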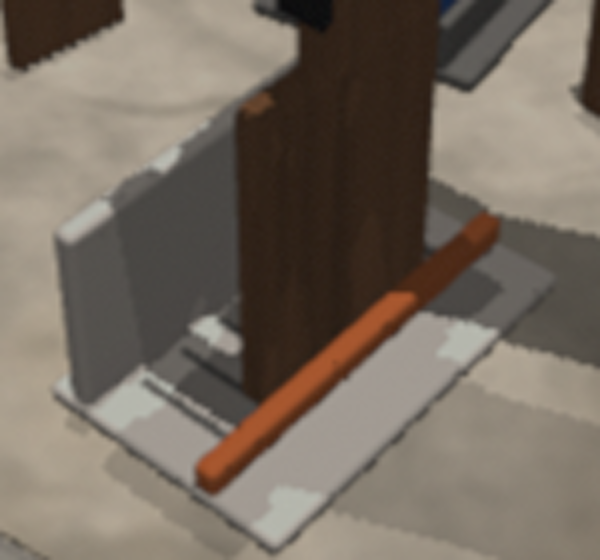

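Request:
{"fn": "carry_out", "kwargs": {
  "translation": [
    [0,-0.15,0],
    [0,-0.3,0],
    [0,-0.3,0]
  ],
  "turn": [0,0,0],
  "gripper": [0.2,0.2,0.2]
}}

```text
time_s: 8.6
tool_pos: [0.4678, 0.0699, 0.2033]
tool_rot: [179.9, -0.0, 84.0]
force: [2.9, -1.3, -3.1]
grip_width: 0.0337
```

```bash
python3 -c "
from h import *
from cell import telemetry,read_camera
o=telemetry.get_obs();print(o['wrist_torque'])
s=read_camera('side')[:,:,::-1];cv2.imwrite('pics/side8.png',s);cv2.imwrite('pics/c9.png',cv2.resize(s[80:320,210:360],None,fx=2.5,fy=2.5,interpolation=cv2.INTER_CUBIC))
plan((.472,.0702,.198,84))"
```

```text
[-0.33972779 -1.18290289 -0.00255548]
t 8.65 tcp [0.4678 0.0699 0.2032] rot [179.92  -0.    83.99] F [ 3.3 -1.1 -3.7] w 0.0337
  -> (0.472, 0.0702, 0.198, 84) cm [0.07 0.41 0.52] turn -0.0001
```

View pics/c9.png

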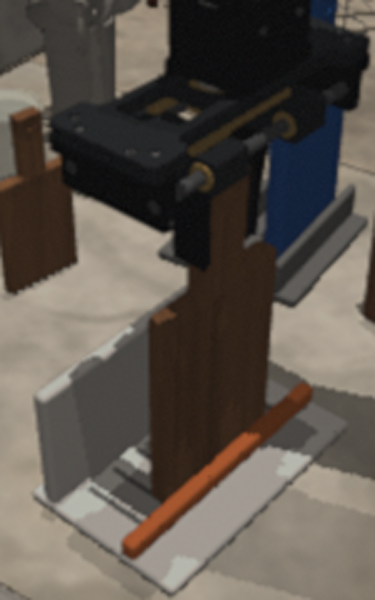

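Request:
{"fn": "carry_out", "kwargs": {
  "translation": [
    [0,0.12,0],
    [0,0.12,0.1],
    [0,1.2,0.1],
    [0,2.3,0.12],
    [0,2.3,0.12]
  ],
  "turn": [0,0,0,0,0],
  "gripper": [0.2,0.2,0.2,0.2,0.2],
  "squeeze": 8
}}

```text
time_s: 9.28
tool_pos: [0.4915, 0.0677, 0.2019]
tool_rot: [179.9, 0.0, 84.0]
force: [0.2, -0.6, 0.5]
grip_width: 0.0342
```

```bash
python3 -c "
from h import *
from cell import telemetry,read_camera
o=telemetry.get_obs();print(o['wrist_torque'])
s=read_camera('side')[:,:,::-1];cv2.imwrite('pics/side9.png',s);cv2.imwrite('pics/c10.png',cv2.resize(s[80:320,210:360],None,fx=2.5,fy=2.5,interpolation=cv2.INTER_CUBIC))
plan((.472,.0702,.198,84))"
```

```text
[ 0.0984258  -0.36016466 -0.01101883]
t 9.32 tcp [0.4912 0.0678 0.2019] rot [179.93   0.    83.97] F [1.6 0.6 0. ] w 0.0337
  -> (0.472, 0.0702, 0.198, 84) cm [ 0.04 -1.93  0.39] turn -0.0005
```

View pics/c10.png

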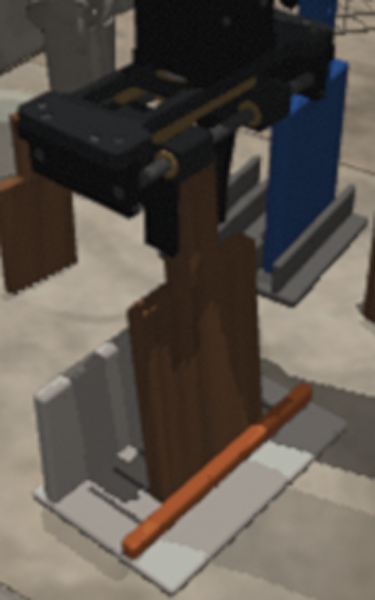

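Request:
{"fn": "carry_out", "kwargs": {
  "translation": [
    [0,1,0.1],
    [0,2.1,0.25],
    [0,3.1,0.45],
    [0,4.1,0.7],
    [0,4.1,0.7]
  ],
  "turn": [0,0,0,0,0],
  "gripper": [0.2,0.2,0.2,0.2,0.2]
}}

```text
time_s: 9.95
tool_pos: [0.5322, 0.0633, 0.1948]
tool_rot: [179.9, 0.0, 84.0]
force: [1.8, 0.6, 1.4]
grip_width: 0.0338
```

```bash
python3 -c "
from h import *
from cell import telemetry,read_camera
o=telemetry.get_obs();print(o['wrist_torque'])
s=read_camera('side')[:,:,::-1];cv2.imwrite('pics/side10.png',s);cv2.imwrite('pics/c11.png',cv2.resize(s[80:320,210:360],None,fx=2.5,fy=2.5,interpolation=cv2.INTER_CUBIC))
plan((.472,.0702,.198,84))"
```

```text
[ 0.26557795 -0.42033442  0.00484846]
t 10.0 tcp [0.5319 0.0634 0.1949] rot [179.92   0.    83.97] F [1.3 0.6 1.4] w 0.0343
  -> (0.472, 0.0702, 0.198, 84) cm [ 0.05 -6.02 -0.31] turn -0.0004
```

View pics/c11.png

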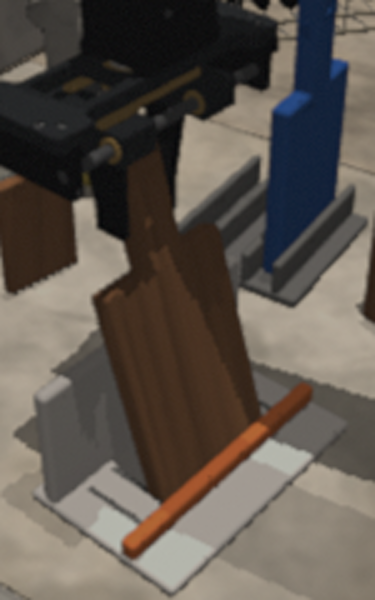

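Request:
{"fn": "carry_out", "kwargs": {
  "translation": [
    [0,0.9,0.25],
    [0,1.7,0.55],
    [0,2.0,0.65],
    [0,2.0,0.65]
  ],
  "turn": [0,0,0,0],
  "gripper": [0.2,0.2,0.2,0.2]
}}

```text
time_s: 10.5
tool_pos: [0.5513, 0.0613, 0.1883]
tool_rot: [180.0, 0.0, 84.0]
force: [1.3, 1.0, 1.4]
grip_width: 0.0338
```

```bash
python3 -c "
from h import *
from cell import telemetry,read_camera
o=telemetry.get_obs();print(o['wrist_torque'])
s=read_camera('side')[:,:,::-1];cv2.imwrite('pics/side11.png',s);cv2.imwrite('pics/c12.png',cv2.resize(s[80:320,190:360],None,fx=2.5,fy=2.5,interpolation=cv2.INTER_CUBIC))
cv2.imwrite('pics/top11.png',read_camera('top')[:,:,::-1])
plan((.472,.0702,.198,84))"
```

```text
[ 0.26113371 -0.43771922  0.02682141]
t 10.6 tcp [0.5512 0.0613 0.1884] rot [ 1.7995e+02 -1.0000e-02  8.4000e+01] F [1.7 1.2 1.7] w 0.0339
  -> (0.472, 0.0702, 0.198, 84) cm [ 0.05 -7.97 -0.96] turn -0.0001
```

View pics/c12.png

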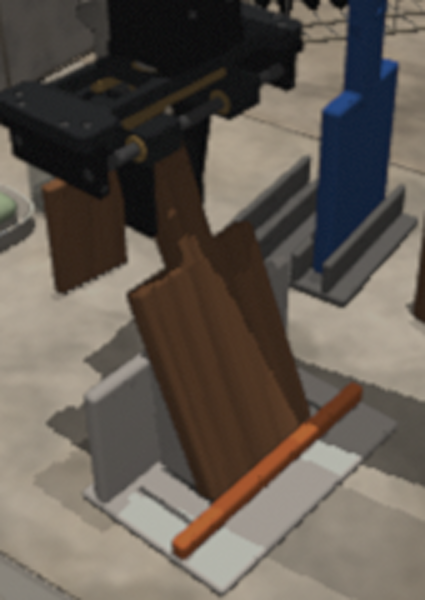

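View pics/top11.png

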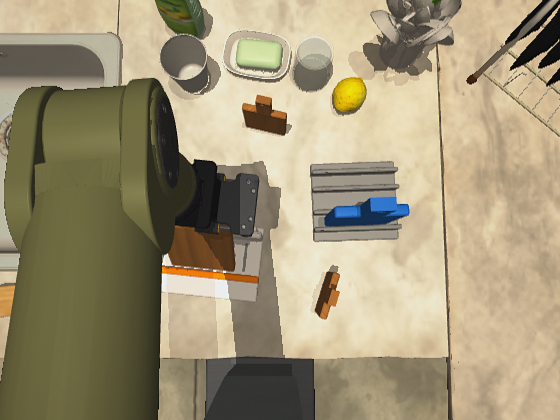

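Request:
{"fn": "carry_out", "kwargs": {
  "translation": [
    [0,0.3,0.15],
    [0,0.5,0.25],
    [0,0.5,0.25]
  ],
  "turn": [0,0,0],
  "gripper": [0.2,0.2,0.2]
}}

```text
time_s: 10.98
tool_pos: [0.5547, 0.0609, 0.186]
tool_rot: [-179.8, -0.0, 84.0]
force: [-3.6, 2.2, 6.8]
grip_width: 0.0338
```

```bash
python3 -c "
from h import *
from cell import telemetry
o=telemetry.get_obs();print(o['wrist_torque'])
plan((.472,.0702,.198,84))"
```

```text
[ 0.13063295  0.73041015 -0.00441016]
t 10.97 tcp [0.5547 0.0609 0.186 ] rot [-1.7984e+02 -1.0000e-02  8.4010e+01] F [-3.6  2.2  6.8] w 0.0338
  -> (0.472, 0.0702, 0.198, 84) cm [ 0.06 -8.32 -1.2 ] turn 0.0001
```

Request:
{"fn": "carry_out", "kwargs": {
  "translation": [
    [0,-0.15,0],
    [0,-0.15,0],
    [0,-0.15,0],
    [0,-0.15,0],
    [0,-0.15,0]
  ],
  "turn": [0,0,0,0,0],
  "gripper": [0.2,0.42,0.5,0.7,0.8]
}}

```text
time_s: 11.6
tool_pos: [0.5542, 0.0609, 0.1856]
tool_rot: [-180.0, 0.0, 84.0]
force: [-0.3, -0.2, 0.2]
grip_width: 0.0558
```

Request:
{"fn": "carry_out", "kwargs": {
  "translation": [
    [0,0,0],
    [0,0,0],
    [0,0,0]
  ],
  "turn": [0,0,0],
  "gripper": [0.8,0.8,0.8]
}}

```text
time_s: 11.98
tool_pos: [0.5543, 0.061, 0.1859]
tool_rot: [180.0, -0.0, 84.0]
force: [-0.2, 0.7, -0.1]
grip_width: 0.0689
```

```bash
python3 -c "
from h import *
from cell import telemetry,read_camera
s=read_camera('side')[:,:,::-1];cv2.imwrite('pics/side12.png',s);cv2.imwrite('pics/c13.png',cv2.resize(s[80:320,190:360],None,fx=2.5,fy=2.5,interpolation=cv2.INTER_CUBIC))
plan((.472,.0702,.198,84))"
```

```text
t 12.03 tcp [0.5543 0.061  0.1859] rot [ 1.7999e+02 -1.0000e-02  8.3990e+01] F [-0.1  0.2  0.8] w 0.0694
  -> (0.472, 0.0702, 0.198, 84) cm [ 0.06 -8.29 -1.21] turn -0.0001
```

View pics/c13.png

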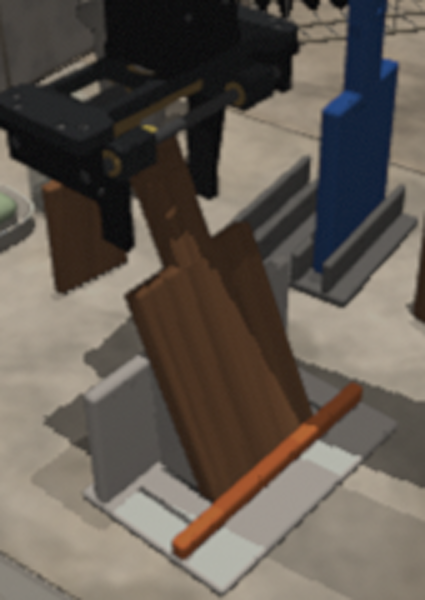

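Released and stable. Retreat upward.

Request:
{"fn": "carry_out", "kwargs": {
  "translation": [
    [0,0,-3],
    [0,0,-7],
    [0,0,-11],
    [0,0,-14],
    [0,0,-14]
  ],
  "turn": [0,0,0,0,0],
  "gripper": [0.8,0.8,0.8,0.8,0.8]
}}

```text
time_s: 12.65
tool_pos: [0.5556, 0.0609, 0.3286]
tool_rot: [179.7, -0.1, 84.0]
force: [-0.8, 0.9, 0.4]
grip_width: 0.0696
```

Request:
{"fn": "carry_out", "kwargs": {
  "translation": [
    [6,0,0],
    [12,-2,0],
    [18,-5,0],
    [24,-8,0],
    [30,-10,0]
  ],
  "turn": [0,0,0,0,0],
  "gripper": [0.8,0.8,0.8,0.8,0.8]
}}

```text
time_s: 13.28
tool_pos: [0.4873, 0.361, 0.3249]
tool_rot: [-179.9, 0.0, 84.0]
force: [0.5, 0.3, -0.0]
grip_width: 0.0696
```

```bash
python3 -c "
from h import *
from cell import telemetry,read_camera
s=read_camera('side')[:,:,::-1];cv2.imwrite('pics/side13.png',s);cv2.imwrite('pics/c14.png',cv2.resize(s[80:320,190:360],None,fx=2.5,fy=2.5,interpolation=cv2.INTER_CUBIC))
s=read_camera('top')[:,:,::-1];cv2.imwrite('pics/top13.png',s);cv2.imwrite('pics/c15.png',cv2.resize(s[160:310,130:275],None,fx=4,fy=4,interpolation=cv2.INTER_CUBIC))
plan((.472,.0702,.198,84))"
```

```text
t 13.38 tcp [0.4831 0.3686 0.3231] rot [-1.7971e+02 -6.0000e-02  8.4780e+01] F [-0.  -0.3  0. ] w 0.0695
  -> (0.472, 0.0702, 0.198, 84) cm [-29.82   1.61  12.51] turn 0.0137
```

View pics/side13.png

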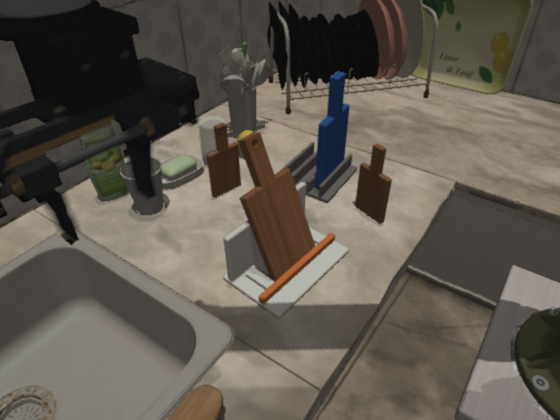

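View pics/c15.png

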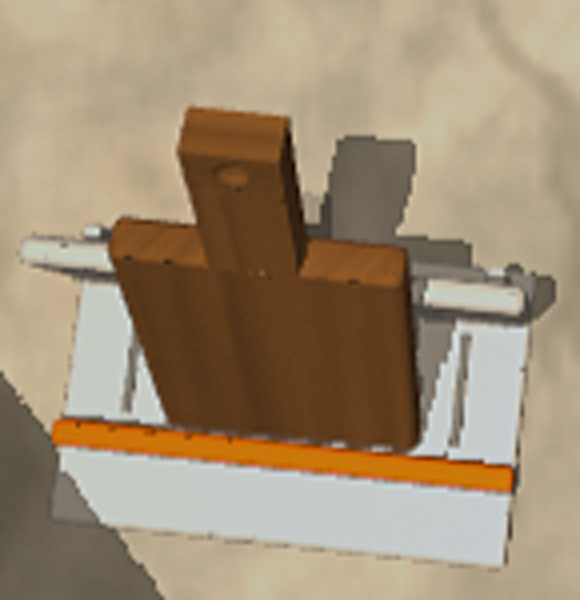

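View pics/c14.png

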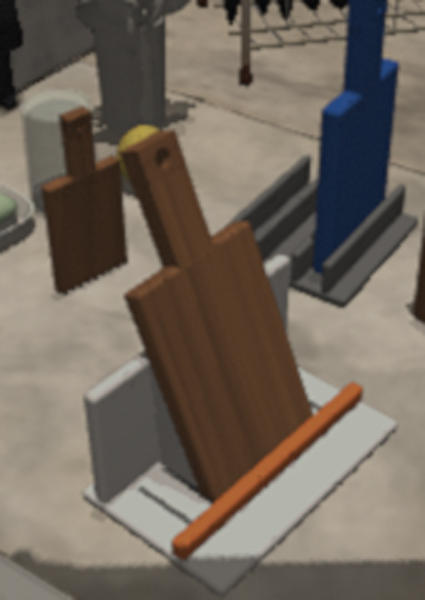

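```bash
python3 - <<'E'
from h import *
y=np.radians(-6);O=np.array([.483,.069]);M=np.array([[np.cos(y),np.sin(y)],[-np.sin(y),np.cos(y)]])
def c(p): return np.array(p)/4.+[130-.375,160-.375]
def R(X): return ((X[:,:2]-O)@M.T*1000).round(1)
print("handle top",R(cast("top",c([(188,108),(290,117),(283,165),(180,152)]),.232)).mean(0), R(cast("top",c([(188,108),(290,117),(283,165),(180,152)]),.232)))
# blade front top corners (shoulder) z= 11.5+160cos -? front face: +9 sin
print("shoulder front",R(cast("top",c([(120,262),(405,287)]),.1583+.0036)))
print("foot front",R(cast("top",c([(170,423),(413,450)]),.015)))
th=np.radians(23.4)
for s,t in((0,-9),(160,-9),(240,0)): print(s,t,-11.7+s*np.sin(th)+t*np.cos(th),11.5+s*np.cos(th)-t*np.sin(th))
E
```

```text
handle top [82.5  -2.35] [[ 90.   14.4]
 [ 90.5 -19.6]
 [ 74.4 -19.3]
 [ 75.1  15.1]]
shoulder front [[ 40.8  47. ]
 [ 42.5 -57. ]]
foot front [[-18.   52. ]
 [-18.6 -53.9]]
0 -9 -19.95979163115583 15.074331015713025
160 -9 43.583870870409065 161.91507112515
240 0 83.61549375234733 231.76111016415547
```

Request:
{"fn": "carry_out", "kwargs": {
  "translation": [
    [0,0,0],
    [0,0,0],
    [0,0,0]
  ],
  "turn": [0,0,0],
  "gripper": [0.8,0.8,0.8]
}}

```text
time_s: 13.75
tool_pos: [0.4896, 0.3578, 0.326]
tool_rot: [180.0, -0.0, 83.8]
force: [-1.3, -0.3, 0.1]
grip_width: 0.0696
```

```bash
python3 -c "
from h import *
from cell import read_camera,sign_off
a=read_camera('top')[160:310,160:275].astype(int);b=cv2.imread('pics/top13.png')[160:310,160:275,::-1].astype(int)
print(abs(a-b).mean()); plan(); print(sign_off())"
```

```text
1.1258937198067633
t 13.8 tcp [0.4894 0.3581 0.3261] rot [ 1.7999e+02 -2.0000e-02  8.3850e+01] F [0.7 0.5 0.7] w 0.0693
the job is handed in; nothing more can be done
None
```

The wooden board is out of the rack and leaning on the drying rest, handle up, and I have let go of it. The job was handed in at 13.8 s.

I gripped the handle and lifted the board clear of the rack. I set its foot against the orange stop, then pivoted it in a light grip until it met the panel, released it and moved the arm away.

My last checks, from the top and side cameras:
- **Position:** the board is centred to about 2 mm and square to the panel. The lean matches the 23° expected with the foot at the stop.
- **Foot:** its front edge reads 18 to 18.6 mm ahead of the rest's origin, where exact contact would be 20 mm. That difference is within my measuring error, so I could not confirm contact from the picture alone. The force readings did show contact with the stop, base and panel while I was placing it.
- **Other things:** the blue board still stands in its slot, and the look-alike boards look unmoved.
- **Robot:** nothing moved between the last two pictures, and the arm was clear of everything.

No check failed.

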